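Take the stack of gluing cauls apart

ROBOT

A 7-joint arm with a two-finger parallel gripper is mounted at the origin on a cart in front of the work surface, level with it; the furniture and walls round the work are solid. World frame = base frame: x ahead of the robot, y to its left, z up, the work surface at z = 0. Lengths are in m, angles in rad, forces in N, time in s.
With the tool pointing down it reaches from about 0.35 to 0.9 m from the base axis. Payload 8.1 kg.
Tool frame: the origin (TCP) lies midway between the tips of the shut fingers; the grasp point (between the pads) lies 19 mm behind it; z points along the fingers, y is the line along which they close (so a half turn about z gives the same grasp; the last joint's range is limited). The gripper opens to 92 mm and grips with 3 to 60 N. Pads are 19 mm wide; open, the fingers measure 130 mm over their backs; the gripper's body (75 mm by 190 mm) begins 47 mm behind the grasp point.
Start: joints at [1.1, 0.434, 0.025, 1.573, -0.012, 1.134, -0.075], TCP at [0.225, -0.583, 0.227] pointing down, gripper open.
Joint ranges: [-2.62, 2.62], [-0.44, 2.09], [-1.27, 1.32], [0.08, 2.57], [-1.32, 4.46], [0.12, 2], [-2.74, 2.74]. Speed limits (rad/s): [2.22, 2.22, 3.01, 3.01, 3.14, 3.14, 3.14].

INTERFACE

Orientations are given as a rotation vector (axis times angle).
In Python, from cell import readout, get_image, calibration, ticket gives the robot as it stands. The module is installed in compiled form; this text tells all that it offers.
- The arm moves only by the tool move_arm, never from a script. Its argument "series" is a list of rows, each a list of 6 numbers: the shift along the world's x, y, z as a fraction of full scale, then the turn, a rotation vector about the world's x, y, z as a fraction of full scale. A call has 1 to 5 rows; each row is the pose to reach, as a shift and turn from the pose commanded when the call began; what a row does not reach only later rows make up. Full scale, the value 1, is 0.75 m for a shift and 60 degrees for a turn. A row lasts 1/10 s, in which the tool goes at most 50 mm and 8.59 degrees, less where a joint would pass 70% of its speed; a pose out of reach is approached as far as the arm can. A call with a number of a shift or a turn outside -1 to 1 is refused whole. A call with a gripper value outside its range is refused whole. "claw" is the opening, from -1 (shut) to 1 (fully open), so that 0 is half open, set as the call begins (left out, the last holds). The fingers move at their own pace and stop on an object; "squeeze" is the grip in N (left out, the last holds). Time passes only in rows, so rows that repeat a pose let the fingers close. It gives the time, the measured TCP pose, the force, the opening and the grip force at its end, in the units of the state.
- readout.observe(): the state, without advancing time (a new reading comes with each control period).
- get_image(name): name is "scene" or "top" or "wrist"; returns (picture, depth): 384x512x3 uint8, red, green, blue; 384x512 float32, m along the optical axis (not along the pixel's ray), 0 where there is no reading.
- calibration(name): a dict with "fx", "fy", "cx", "cy" (pixels), "view" (4x4, takes a point from world to camera coordinates); the wrist camera has in their place "mount" (4x4, takes a point from camera to tool coordinates, whose origin is the TCP and whose axes are the flange's). Camera axes: x right, y down, z forward; pixel columns grow to the right and rows downward; lengths in m; the calibration is good to about 2 mm. A picture is of the moment at which its call begins: read the wrist's pose just before it. calibration takes no time and is no camera call.
- ticket.sign_off(): hands the job in; it is judged then, once.
The state is a dict: "clock": time; "joints": joint angles; "dq": joint speeds; "joint_efforts": joint torques, N m; "position": TCP position; "ee_rot": TCP orientation; "force": force on the tool from outside, world axes, zero at the start; "ft_torque": the same for the moment, N m; "width": opening from 0.0 (shut) to 1.0 (fully open); "gripper_force": force on a finger pad.
Only numpy, scipy, OpenCV 4.12 (cv2) and the standard library are available. Lean on these libraries where they do the work, as an engineer would, in place of code of your own. Each camera call takes 0.05 s, during which the arm holds its last target. There are 200 camera calls.

TASK

The gluing cauls stand in one stack, and the second-longest is wanted in the dowelled cradle. Take the stack apart: lay the shortest caul in the short rest, the second-longest in the cradle and the longest in the long rest, and restack the second-shortest on top of the longest; each cork side down, lying flat, centred, and lined up lengthwise with what carries it. The cork mat is free for setting a caul aside meanwhile.

Things in the scene. Friction and masses are not known exactly. Their poses are not given: they have to be found in the camera images.
- caul_a_center (a point): centre, half-way up, of the longest gluing caul: a pale wooden block 150 mm long (its x axis), 56 mm wide (y), 38 mm high (z up), with a thin cork facing underneath; loose, 0.05 to 0.32 kg (cauls differ). At the start it is the bottom of the stack of four, which lie lengthwise on one another with their ends stepped. Grip it across its width, in its upper half, or the fingertips reach the caul below it.
- caul_b_center (a point): centre, half-way up, of the second-longest gluing caul: a pale wooden block 120 mm long (its x axis), 50 mm wide (y), 38 mm high (z up), with a thin cork facing underneath; loose, 0.05 to 0.32 kg (cauls differ). At the start it is the second from the bottom of the stack of four, which lie lengthwise on one another with their ends stepped. Grip it across its width, in its upper half, or the fingertips reach the caul below it.
- caul_c_center (a point): centre, half-way up, of the second-shortest gluing caul: a pale wooden block 90 mm long (its x axis), 44 mm wide (y), 38 mm high (z up), with a thin cork facing underneath; loose, 0.05 to 0.32 kg (cauls differ). At the start it is the third from the bottom of the stack of four, which lie lengthwise on one another with their ends stepped. Grip it across its width, in its upper half, or the fingertips reach the caul below it.
- caul_d_center (a point): centre, half-way up, of the shortest gluing caul: a pale wooden block 60 mm long (its x axis), 38 mm wide (y), 38 mm high (z up), with a thin cork facing underneath; loose, 0.05 to 0.32 kg (cauls differ). At the start it is the top of the stack of four, which lie lengthwise on one another with their ends stepped. Grip it across its width, in its upper half, or the fingertips reach the caul below it.
- long_rest_top (a point): centre of the board's upper face of the long rest: a fixed brown wooden board, 194 x 66 mm, 8 mm thick, with a low cleat 10 mm high across each end, 170 mm apart inside; its long sides are open (z up, x along its length, y across). A caul lying in it has its centre 19 mm above this point.
- short_rest_top (a point): the same point of the short rest: a fixed brown wooden board, 104 x 48 mm, 8 mm thick, with a cleat 10 mm high across each end, 80 mm apart inside; its long sides are open (z up, x along its length, y across). A caul lying in it has its centre 19 mm above this point.
- cradle_top (a point): centre of the board's upper face of the dowelled cradle: a fixed brown wooden board, 164 x 60 mm, 8 mm thick, with two short upright pale dowels (12 mm thick, 13 mm high) at each end, 140 mm free lengthwise between them; its long sides are open (z up, x along its length, y across). A caul lying in it has its centre 19 mm above this point.
- cork_mat_top (a point): centre of the upper face of a bare fixed cork mat, 130 mm (x) x 100 mm (y) x 4 mm, on the bench: free space on which a caul can be set aside meanwhile (its centre is then 19 mm above this point).
Not all that is in view belongs to the job. Leave any pink or purple look-alike of the part that bears caul_d_center alone.

How it is judged:
By the outcome, as a careful person would: the job done as asked, in the order asked, and still so for the second after the job is handed in, with the robot touching nothing.
It also fails if it takes over 152 s, if anything falls off the work surface, if the arm or the gripper's body presses on something with over 40 N, if the wrist force passes 120 N, or if a joint passes its speed limit or range.

## Working session

There is one attempt and no reset: what is moved stays moved. The work goes in short steps, Python scripts to look and compute and a tool call to move; the robot and the scene stay as the last step left them, time stands still between calls to the robot, and variables do not carry over. Pictures are saved under pics/ and viewed, at most 14 in all, crops included, and the job is handed in when it is done.

Besides the shell and the picture viewer there is one more tool, called in YAML: its name, and indented under it one key for each argument. move_arm: Moves the arm, as the interface text tells. Shift numbers are shares of 0.75 m and turn numbers shares of 60 degrees, none past 1 either way. Its arguments: {"type":"object","properties":{"series":{"type":"array"},"claw":{"type":"number"},"squeeze":{"type":"number"}},"required":["series"]}

```bash
mkdir -p pics
cat > h.py <<'E'
import numpy as np, cv2
from cell import readout,get_image,calibration,ticket
def grab(n,fn=None):
    im,d=get_image(n)
    if fn: cv2.imwrite('pics/'+fn,im[...,::-1])
    return im,d
def cloud(n,d,pose=None):
    c=calibration(n);v,u=np.mgrid[:384,:512]
    P=np.stack([(u-c['cx'])/c['fx']*d,(v-c['cy'])/c['fy']*d,d],-1)
    if n=='wrist':
        M=np.eye(4);M[:3,:3]=cv2.Rodrigues(np.array(pose['ee_rot'],float))[0];M[:3,3]=pose['position'];T=M@np.array(c['mount'])
    else: T=np.linalg.inv(np.array(c['view']))
    W=P@T[:3,:3].T+T[:3,3]; W[d<=0]=np.nan
    return W
E
python3 - <<'E'
from h import *
s=readout.observe();print({k:np.round(v,3) for k,v in s.items()})
for n in('top','scene'):
    im,d=grab(n,n+'0.png');np.savez('/tmp/'+n,im=im,d=d)
    W=cloud(n,d);print(n,np.nanmin(W,(0,1)),np.nanmax(W,(0,1)))
a=cv2.imread('pics/top0.png');b=cv2.imread('pics/scene0.png')
E
```

```text
{'clock': np.float64(0.0), 'joints': array([ 1.1  ,  0.435,  0.025,  1.574, -0.012,  1.134, -0.075]), 'dq': array([-0.   , -0.   , -0.002, -0.001, -0.001,  0.   ,  0.   ]), 'joint_efforts': array([ 0.0000e+00, -6.6785e+01,  9.8500e-01, -3.1446e+01, -6.1000e-02,
        4.3000e-02,  0.0000e+00]), 'position': array([ 0.224, -0.583,  0.226]), 'ee_rot': array([-3.087e+00, -5.740e-01,  1.000e-03]), 'force': array([0.189, 0.546, 0.487]), 'ft_torque': array([-0.014, -0.036,  0.002]), 'gripper_force': np.float64(0.0), 'width': np.float64(0.995)}
top [-0.16092246 -1.09698884 -0.81907244] [1.14056353 1.10408982 0.2548731 ]
scene [ 0.00327484 -2.7380225  -0.81471157] [1.22641122 0.62488231 0.52309438]
```

View pics/top0.png

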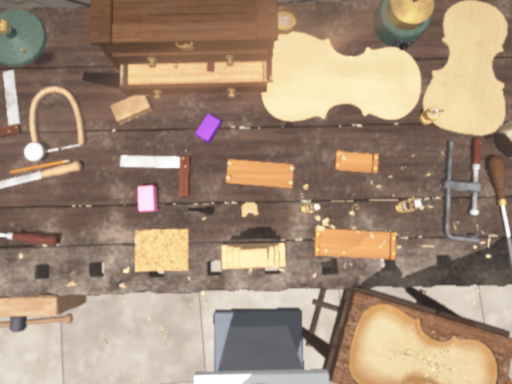

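View pics/scene0.png

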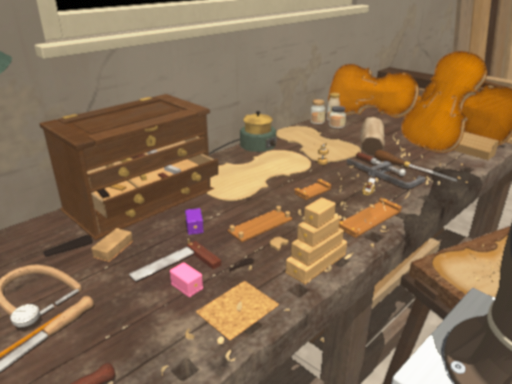

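The top view shows the stack at (253,256), the mat at (162,250), the cradle at (260,173), the short rest at (357,162) and the long rest at (355,244). Things that could be taken for caul_d are the pink block (147,198), the purple block (208,127), the tan loose block (130,108) and the stack top (~253,256). I choose the stack top and will check it in a close crop.

Run:
```python
from h import *
z=np.load('/tmp/top.npz');im,d=z['im'],z['d'];W=cloud('top',d)
def rect(m,name):
    p=W[m][:,:2].astype(np.float32);p=p[~np.isnan(p).any(1)]
    r=cv2.minAreaRect(p);print(name,len(p),np.round(r[0],4),np.round(r[1],3),round(r[2],1),'z',np.round(np.nanmedian(W[m][:,2]),4),'bench',)
hsv=cv2.cvtColor(im,cv2.COLOR_RGB2HSV)
def box(x0,y0,x1,y1):
    m=np.zeros(d.shape,bool);m[y0:y1,x0:x1]=1;return m
for n,b in dict(long=(308,224,403,264),cradle=(220,154,300,194),short=(330,146,384,178),mat=(130,225,194,275)).items():
    m=box(*b)&(hsv[...,1]>90)&(hsv[...,2]>110)
    k,l,st,_=cv2.connectedComponentsWithStats(m.astype(np.uint8));i=1+st[1:,4].argmax();rect(l==i,n)
b=box(200,225,300,285)
Z=W[...,2]
print('hist',np.histogram(Z[b],bins=np.arange(-.01,.2,.01)))
for lo,hi in((.14,.17),(.105,.125),(.068,.088),(.03,.05)):
    rect(b&(Z>lo)&(Z<hi),(lo,hi))
c=im[130:290,190:410];cv2.imwrite('pics/c1.png',cv2.resize(c,None,fx=3.6,fy=3.6,interpolation=2)[...,::-1])
```

```text
long 2294 [ 0.4479 -0.2377] [0.207 0.072] 85.4 z 0.0078 bench
cradle 1752 [ 0.6271 -0.0068] [0.17  0.067] 84.2 z 0.0072 bench
short 930 [ 0.6508 -0.2494] [0.112 0.056] 84.4 z 0.0078 bench
mat 2191 [0.4417 0.2375] [0.132 0.11 ] 90.0 z 0.0032 bench
hist (array([2574, 1468,   13,    8,  314,   27,    6,    8,  328,    4,    0,
         13,  292,    6,    6,  103,  423,    0,    0,    0]), array([-0.01,  0.  ,  0.01,  0.02,  0.03,  0.04,  0.05,  0.06,  0.07,
        0.08,  0.09,  0.1 ,  0.11,  0.12,  0.13,  0.14,  0.15,  0.16,
        0.17,  0.18,  0.19]))
(0.14, 0.17) 526 [0.4272 0.0138] [0.038 0.06 ] 2.3 z 0.1514 bench
(0.105, 0.125) 308 [0.427  0.0136] [0.087 0.043] 88.8 z 0.1133 bench
(0.068, 0.088) 336 [0.4249 0.0157] [0.118 0.05 ] 89.1 z 0.075 bench
(0.03, 0.05) 341 [0.4254 0.0137] [0.056 0.15 ] 0.9 z 0.0372 bench
```

View pics/c1.png

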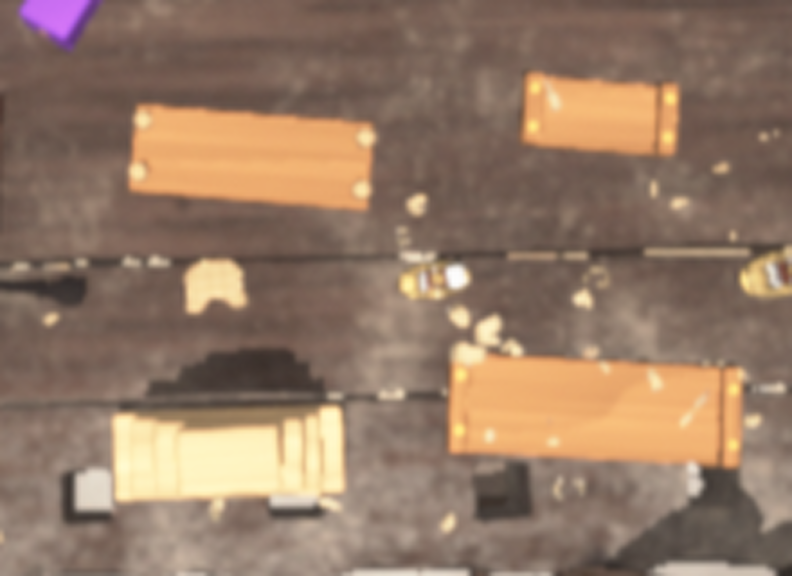

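The crop shows the stepped stack with the plain pale shortest caul on top at about (230,455). The rests are turned about 5° relative to the stack. I'll move over them and refine the poses with the wrist camera.

move_arm:
  series:
    - [0.37,0.46,0.2,0,0,0.7]
    - [0.37,0.46,0.2,0,0,0.7]
    - [0.37,0.46,0.2,0,0,0.7]
    - [0.37,0.46,0.2,0,0,0.7]
    - [0.37,0.46,0.2,0,0,0.7]
  claw: 1

```text
clock: 0.6
position: [0.3738, -0.397, 0.3074]
ee_rot: [-2.673, -1.651, 0.0]
force: [1.1, -0.0, -0.8]
width: 0.997
gripper_force: 0.0
```

move_arm:
  series:
    - [0.16,0.2,0.08,0,0,0.44]
    - [0.16,0.2,0.08,0,0,0.44]
    - [0.16,0.2,0.08,0,0,0.44]
    - [0.16,0.2,0.08,0,0,0.44]
    - [0.16,0.2,0.08,0,0,0.44]

```text
clock: 1.1
position: [0.4976, -0.2417, 0.3688]
ee_rot: [2.219, 2.222, 0.008]
force: [-0.3, -0.3, -0.8]
width: 0.999
gripper_force: 0.0
```

Run:
```python
from h import *
s=readout.observe();im,d=grab('wrist','w1.png');np.savez('/tmp/w1',im=im,d=d,p=s['position'],r=s['ee_rot'])
print(s['position'],s['ee_rot'],s['joints'],s['dq'])
W=cloud('wrist',d,s)
for v in(50,190,330):
  for u in(50,256,460): print(u,v,np.round(W[v,u],3))
```

```text
[ 0.49756919 -0.24166306  0.36878153] [2.21877394 2.22199601 0.00772723] [ 0.65140146  0.26268065 -0.38440763  1.49115396  0.09528505  1.40319788
  0.26483888] [ 0.04054521  0.00687005  0.08747789  0.03854979  0.03166192 -0.00927507
  0.03913699]
50 50 [ 0.11  -0.073 -0.132]
256 50 [ 0.498 -0.092  0.001]
460 50 [ 0.803 -0.093  0.009]
50 190 [ 0.092 -0.335 -0.089]
256 190 [ 0.498 -0.311  0.   ]
460 190 [ 0.835 -0.307  0.017]
50 330 [ 0.452 -0.217  0.469]
256 330 [ 0.496 -0.216  0.47 ]
460 330 [ 0.539 -0.216  0.47 ]
```

View pics/w1.png

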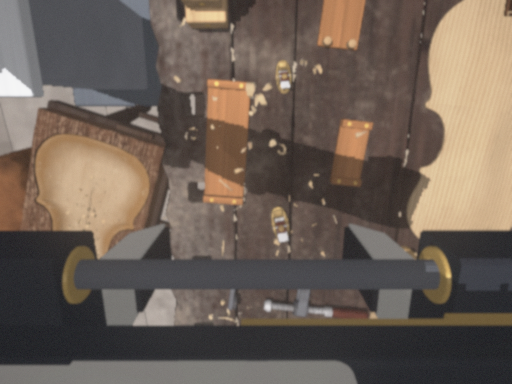

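The wrist view shows the long rest at (227,142), the short rest at (351,153) and the cradle's near end at (342,20). Next I'll go over the stack and cradle and measure all of them.

move_arm:
  series:
    - [0.0,0.33,0,0,0,0]
    - [0,0.33,0,0,0,0]
    - [0,0.33,0,0,0,0]
    - [0,0.33,0,0,0,0]
    - [0,0.33,0,0,0,0]

```text
clock: 1.65
position: [0.4923, -0.0005, 0.3665]
ee_rot: [2.234, 2.209, -0.001]
force: [0.4, 0.0, -0.5]
width: 1.002
gripper_force: 0.0
```

```bash
cat >> h.py <<'E'
def plane(n,uv,z,pose=None):
    "pixels to world points on the plane at height z"
    c=calibration(n);r=np.c_[(uv[:,0]-c['cx'])/c['fx'],(uv[:,1]-c['cy'])/c['fy'],np.ones(len(uv))]
    if n=='wrist':
        M=np.eye(4);M[:3,:3]=cv2.Rodrigues(np.array(pose['ee_rot'],float))[0];M[:3,3]=pose['position'];T=M@np.array(c['mount'])
    else: T=np.linalg.inv(np.array(c['view']))
    r=r@T[:3,:3].T;return T[:3,3]+r*((z-T[2,3])/r[:,2])[:,None]
def fit(n,m,z,pose=None):
    "largest blob in mask -> minAreaRect on its outline at height z, moments centre"
    c=max(cv2.findContours(m.astype(np.uint8),0,1)[0],key=cv2.contourArea)
    h=cv2.convexHull(c)[:,0].astype(float);P=plane(n,h,z,pose)[:,:2]
    r=cv2.minAreaRect((P*1000).astype(np.float32));a=r[2] if r[1][0]>r[1][1] else r[2]+90
    Q=plane(n,np.argwhere(cv2.fillConvexPoly(np.zeros(m.shape,np.uint8),cv2.convexHull(c),1)>0)[:,::-1].astype(float),z,pose)[:,:2]
    ev,V=np.linalg.eigh(np.cov(Q.T));t=np.degrees(np.arctan2(V[1,1],V[0,1]))%180
    return dict(c=np.round(r[0],1),size=np.round(sorted(r[1]),1),a=round(a,1),mc=np.round(Q.mean(0)*1000,1),pca=round(t,1),L=np.round(np.sqrt(ev*12)*1000,1))
def bx(x0,y0,x1,y1):
    m=np.zeros((384,512),bool);m[y0:y1,x0:x1]=1;return m
E
python3 - <<'E'
from h import *
s=readout.observe();im,d=grab('wrist','w2.png');np.savez('/tmp/w2',im=im,d=d,p=s['position'],r=s['ee_rot'])
print(s['position'],s['ee_rot'],s['dq'])
def brown(im):
    h=cv2.cvtColor(im,cv2.COLOR_RGB2HSV);return (h[...,1]>100)&(h[...,2]>105)&(h[...,0]<20)
z=np.load('/tmp/w1.npz');p=dict(position=z['p'],ee_rot=z['r'])
m=brown(z['im']);print('long',fit('wrist',m&bx(200,75,256,212),.008,p));print('short',fit('wrist',m&bx(325,115,380,192),.008,p))
z=np.load('/tmp/top.npz');m=brown(z['im'])
for n,b in dict(long=(308,224,403,264),cradle=(220,154,300,194),short=(330,146,384,178)).items():print('top',n,fit('top',m&bx(*b),.008))
E
```

```text
[ 0.49230348 -0.0005264   0.3665223 ] [ 2.23393405e+00  2.20884475e+00 -1.41924473e-03] [-6.74836491e-01  8.21862682e-03 -3.26890597e-01  2.22643385e-02
  5.47811042e-02 -4.60386907e-04 -1.00688982e+00]
long {'c': array([ 450.1, -234.1]), 'size': array([ 67.8, 198.3]), 'a': 85.7, 'mc': array([ 449.6, -229.6]), 'pca': np.float64(86.0), 'L': array([ 67.8, 196.8])}
short {'c': array([ 650.6, -240.4]), 'size': array([52.2, 93.4]), 'a': 81.0, 'mc': array([ 652.5, -237. ]), 'pca': np.float64(85.5), 'L': array([49.7, 90.6])}
top long {'c': array([ 448. , -233.9]), 'size': array([ 69.7, 199.2]), 'a': 85.9, 'mc': array([ 448.2, -235.1]), 'pca': np.float64(85.9), 'L': array([ 70.2, 197.9])}
top cradle {'c': array([625.9,  -6.9]), 'size': array([ 65.2, 167. ]), 'a': 84.3, 'mc': array([625.7,  -6.5]), 'pca': np.float64(84.0), 'L': array([ 66.5, 167.4])}
top short {'c': array([ 648.9, -247.4]), 'size': array([ 52.3, 109.4]), 'a': 83.9, 'mc': array([ 649.1, -247.1]), 'pca': np.float64(84.0), 'L': array([ 53.9, 109.3])}
```

View pics/w2.png

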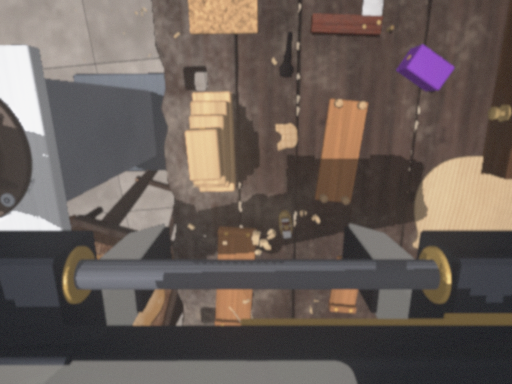

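The view shows the stack at (212,142), its top caul at (203,155), the cradle at (342,150), the mat at (223,15) and the purple look-alike at (425,67), which I'll leave alone. The arm was still moving, so I'll measure again now that it's settled.

```bash
cat >> h.py <<'E'
def brown(im):
    h=cv2.cvtColor(im,cv2.COLOR_RGB2HSV);return (h[...,1]>100)&(h[...,2]>95)&(h[...,0]<22)
def still(fn=None):
    for _ in range(8):
        s=readout.observe()
        im,d=grab('wrist',fn)
        if np.abs(s['dq']).max()<.01: break
    return im,d,s
def layer(d,im,s,lo,hi,z,b):
    W=cloud('wrist',d,s);return fit('wrist',(W[...,2]>lo)&(W[...,2]<hi)&b,z,s)
E
python3 - <<'E'
from h import *
im,d,s=still('w3.png');np.savez('/tmp/w3',im=im,d=d,p=s['position'],r=s['ee_rot'])
print(s['clock'],s['position'],s['ee_rot'],np.abs(s['dq']).max())
b=bx(165,70,250,210)
print('cradle',fit('wrist',brown(im)&bx(305,85,378,215),.008,s))
for lo,z in((.14,.152),(.102,.114),(.064,.076),(.026,.038)): print(z,layer(d,im,s,lo,.2,z,b))
W=cloud('wrist',d,s);print(np.nanmedian(W[140:170,195:210,2]),np.nanmedian(W[130:170,335:350,2]))
E
```

```text
2.0 [ 0.49305969 -0.00353101  0.36649674] [-2.23553405e+00 -2.20712331e+00  1.69770191e-03] 0.004992927292224178
cradle {'c': array([626.9,  -6.9]), 'size': array([ 62.3, 163. ]), 'a': 84.1, 'mc': array([627.3,  -2.1]), 'pca': np.float64(84.0), 'L': array([ 62.5, 161.1])}
0.152 {'c': array([430.6,  13.1]), 'size': array([39.1, 60.5]), 'a': 92.3, 'mc': array([430.5,  13.6]), 'pca': np.float64(92.1), 'L': array([39.7, 60.4])}
0.114 {'c': array([427.2,  12.1]), 'size': array([51. , 89.5]), 'a': 90.0, 'mc': array([428.1,  13.3]), 'pca': np.float64(89.8), 'L': array([50.2, 88.2])}
0.076 {'c': array([423.4,  14.2]), 'size': array([ 60.4, 119.4]), 'a': 90.0, 'mc': array([424.9,  15.7]), 'pca': np.float64(88.9), 'L': array([ 58.6, 116.8])}
0.038 {'c': array([420.8,  12. ]), 'size': array([ 71.8, 149.4]), 'a': 90.9, 'mc': array([423.1,  13.7]), 'pca': np.float64(89.1), 'L': array([ 69., 145.])}
0.15286580330588556 0.008990685511955476
```

Sizes match: D 60x39 mm at z 0.152, 92° yaw. Approaching D.

move_arm:
  series:
    - [-0.085,0.023,-0.1,0,0,0.049]
    - [-0.085,0.023,-0.22,0,0,0.049]
    - [-0.085,0.023,-0.22,0,0,0.049]
    - [-0.085,0.023,-0.22,0,0,0.049]
    - [-0.085,0.023,-0.22,0,0,0.049]

```text
clock: 2.55
position: [0.4258, 0.0145, 0.1987]
ee_rot: [-2.172, -2.263, 0.009]
force: [0.3, -0.0, 0.9]
width: 0.998
gripper_force: 0.0
```

```bash
cat >> h.py <<'E'
def st():
    s=readout.observe();a=np.degrees(2*np.arctan2(s['ee_rot'][1],s['ee_rot'][0]))%180-90
    print('t',round(s['clock'],2),'pos',np.round(s['position'],4),'close dir',round(a,2),'tilt',np.round(np.linalg.norm(s['ee_rot']),3),'F',np.round(s['force'],1),'w mm',round(s['width']*92,1),'gf',round(s['gripper_force'],1),'j7',round(s['joints'][6],2))
E
python3 -c "
from h import *;st()"
```

```text
t 2.55 pos [0.4258 0.0145 0.1987] close dir 2.33 tilt 3.137 F [ 0.3 -0.   0.9] w mm 91.8 gf 0.0 j7 -0.25
```

move_arm:
  series:
    - [0.004,0,-0.06,0,0,0]
    - [0.004,-0.001,-0.102,0,0,0]
    - [0.004,-0.001,-0.102,0,0,0]
    - [0.004,-0.001,-0.102,0,0,0]

```text
clock: 2.95
position: [0.4336, 0.015, 0.1269]
ee_rot: [2.175, 2.266, 0.001]
force: [0.1, 0.8, 0.5]
width: 0.999
gripper_force: 0.0
```

move_arm:
  series:
    - [0,0,0,0,0,0]
    - [0,0,0,0,0,0]
    - [0,0,0,0,0,0]
    - [0,0,0,0,0,0]
    - [0,0,0,0,0,0]
  claw: -1
  squeeze: 20

```text
clock: 3.45
position: [0.4325, 0.0152, 0.1258]
ee_rot: [2.174, 2.267, 0.0]
force: [-0.5, 0.3, 0.1]
width: 0.613
gripper_force: 0.0
```

```bash
python3 -c "
from h import *;st()"
```

```text
t 3.45 pos [0.4325 0.0152 0.1258] close dir 2.4 tilt 3.141 F [-0.5  0.3  0.1] w mm 56.4 gf 0.0 j7 -0.35
```

move_arm:
  series:
    - [-0.004,-0.002,-0.004,0,0,0]
    - [-0.004,-0.002,-0.004,0,0,0]
    - [-0.004,-0.002,-0.004,0,0,0]
    - [-0.004,-0.002,-0.004,0,0,0]
    - [-0.004,-0.002,-0.004,0,0,0]

```text
clock: 3.95
position: [0.4294, 0.0138, 0.1224]
ee_rot: [-2.174, -2.268, 0.0]
force: [0.0, 0.3, -1.0]
width: 0.412
gripper_force: 20.0
```

```bash
python3 -c "
from h import *;st()"
```

```text
t 3.95 pos [0.4294 0.0138 0.1224] close dir 2.41 tilt 3.142 F [ 0.   0.3 -1. ] w mm 37.9 gf 20.0 j7 -0.35
```

move_arm:
  series:
    - [0,0,0.05,0,0,0]
    - [0,0,0.11,0,0,0]
    - [0.27,-0.352,0.237,0,0,-0.14]
    - [0.27,-0.352,0.237,0,0,-0.14]
    - [0.27,-0.352,0.237,0,0,-0.14]

```text
clock: 4.45
position: [0.5181, -0.1021, 0.2475]
ee_rot: [2.333, 2.102, 0.001]
force: [0.9, -0.6, -1.0]
width: 0.414
gripper_force: 20.0
```

move_arm:
  series:
    - [0.16,-0.208,0.07,0,0,0]
    - [0.16,-0.208,0.07,0,0,0]
    - [0.16,-0.208,0.07,0,0,0]
    - [0.16,-0.208,0.07,0,0,0]
    - [0.16,-0.208,0.07,0,0,0]

```text
clock: 4.95
position: [0.639, -0.2634, 0.2984]
ee_rot: [2.339, 2.092, -0.002]
force: [1.0, 0.7, -1.0]
width: 0.414
gripper_force: 20.0
```

```bash
python3 -c "
from h import *;im,d,s=still('w4.png');st()
np.savez('/tmp/w4',im=im,d=d,p=s['position'],r=s['ee_rot'])
p=s;c=calibration('wrist')
m=brown(im);m[235:]=0;n,l,stt,cen=cv2.connectedComponentsWithStats(m.astype(np.uint8))
for i in range(1,n):
  if stt[i,4]>800: print(stt[i],fit('wrist',l==i,.008,s))
"
```

```text
t 5.3 pos [ 0.6367 -0.2552  0.2989] close dir -5.89 tilt 3.141 F [ 0.5 -0.1 -1. ] w mm 38.3 gf 20.0 j7 0.05
[ 205    0   49   30 1245] {'c': array([620.2, -73.8]), 'size': array([32.8, 60.5]), 'a': 174.1, 'mc': array([620.5, -73.5]), 'pca': np.float64(173.7), 'L': array([33.6, 60.9])}
[  85   80   68  142 6181] {'c': array([ 448.2, -234.3]), 'size': array([ 71.8, 198.4]), 'a': 85.5, 'mc': array([ 447.8, -229.1]), 'pca': np.float64(86.0), 'L': array([ 71.7, 195.4])}
[ 249  111   37   78 2568] {'c': array([ 651.1, -249.2]), 'size': array([ 49. , 107.9]), 'a': 83.8, 'mc': array([ 651.2, -246.5]), 'pca': np.float64(83.7), 'L': array([ 49.2, 107.6])}
[   0  163   70   72 1101] {'c': array([ 318.1, -279.1]), 'size': array([ 57.4, 126.7]), 'a': 111.6, 'mc': array([ 315. , -283.2]), 'pca': np.float64(117.2), 'L': array([ 52.8, 107.2])}
```

View pics/w4.png

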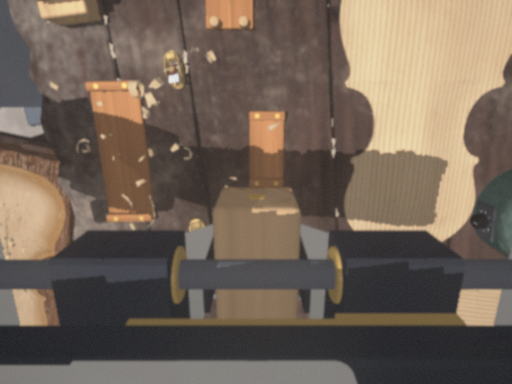

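The wrist view shows the held caul over the short rest (267,150), with its far cleat at y≈115 and the near one at y≈185. Lowering onto the rest.

move_arm:
  series:
    - [0.0185,0.0075,-0.05,0,0,0]
    - [0.0185,0.0075,-0.11,0,0,0]
    - [0.0185,0.0075,-0.18,0,0,0]
    - [0.0185,0.0075,-0.24,0,0,0]
    - [0.0185,0.0075,-0.28,0,0,0]

```text
clock: 5.8
position: [0.6487, -0.2497, 0.0853]
ee_rot: [-2.331, -2.101, 0.003]
force: [0.9, 0.4, -0.8]
width: 0.412
gripper_force: 20.0
```

move_arm:
  series:
    - [0,0,-0.05,0,0,0]
    - [0,0,-0.07,0,0,0]
    - [0,0,-0.07,0,0,0]
    - [0,0,-0.07,0,0,0]
    - [0,0,-0.07,0,0,0]

```text
clock: 6.3
position: [0.6526, -0.2512, 0.0387]
ee_rot: [2.332, 2.1, 0.003]
force: [-0.2, 0.4, 0.2]
width: 0.411
gripper_force: 20.0
```

```bash
python3 -c "
from h import *;st()"
```

```text
t 6.3 pos [ 0.6526 -0.2512  0.0387] close dir -5.98 tilt 3.138 F [-0.2  0.4  0.2] w mm 37.8 gf 20.0 j7 -0.05
```

move_arm:
  series:
    - [-0.0025,0.002,-0.012,0,0,0]
    - [-0.0025,0.002,-0.02,0,0,0]
    - [-0.0025,0.002,-0.026,0,0,0]
    - [-0.0025,0.002,-0.028,0,0,0]
    - [-0.0025,0.002,-0.028,0,0,0]

```text
clock: 6.8
position: [0.6488, -0.2495, 0.0159]
ee_rot: [-2.334, -2.102, 0.001]
force: [-5.0, 1.5, 8.4]
width: 0.411
gripper_force: 20.0
```

```bash
python3 -c "
from h import *;st();get_image('top');get_image('top');st()"
```

```text
t 6.8 pos [ 0.6488 -0.2495  0.0159] close dir -5.99 tilt 3.141 F [-5.   1.5  8.4] w mm 37.8 gf 20.0 j7 -0.06
t 6.9 pos [ 0.6488 -0.2495  0.0159] close dir -5.99 tilt 3.141 F [-3.9  0.2  8.6] w mm 38.0 gf 20.0 j7 -0.06
```

In contact at 8 N. Releasing and rising.

move_arm:
  series:
    - [0,0,0.001,0,0,0]
    - [0,0,0.001,0,0,0]
    - [0,0,0.001,0,0,0]
    - [0,0,0.001,0,0,0]
    - [0,0,0.001,0,0,0]
  claw: 0.5

```text
clock: 7.4
position: [0.6491, -0.2495, 0.0159]
ee_rot: [-2.334, -2.102, 0.0]
force: [0.0, -0.1, 0.3]
width: 0.74
gripper_force: 0.0
```

move_arm:
  series:
    - [0,0,0.04,0,0,0]
    - [0,0,0.1,0,0,0]
    - [0,0,0.166,0,0,0]
    - [0,0,0.23,0,0,0]
    - [0,0,0.26,0,0,0]

```text
clock: 7.9
position: [0.651, -0.2497, 0.2164]
ee_rot: [2.33, 2.099, 0.006]
force: [0.6, -1.6, -0.3]
width: 0.754
gripper_force: 0.0
```

```bash
cat >> h.py <<'E'
def pale(im,s=None):
    h=cv2.cvtColor(im,cv2.COLOR_RGB2HSV);return (h[...,2]>150)&(h[...,0]>14)&(h[...,0]<35)
E
python3 - <<'E'
from h import *
im,d=grab('top','t2.png');st()
W=cloud('top',d);Z=W[...,2]
m=bx(325,140,390,185);print('zmax hist',np.histogram(Z[m],bins=np.arange(-.01,.1,.01)))
print(fit('top',m&(Z>.036)&(Z<.06),.046))
cv2.imwrite('pics/t2c.png',cv2.resize(im[120:290,190:410],None,fx=3.5,fy=3.5,interpolation=2)[...,::-1])
E
```

```text
t 7.95 pos [ 0.6519 -0.2499  0.2189] close dir -6.0 tilt 3.133 F [ 0.5 -0.1  2.6] w mm 69.1 gf 0.0 j7 0.02
zmax hist (array([853, 844, 163,  40,  27, 399,   0,   0,   0,   0]), array([-0.01,  0.  ,  0.01,  0.02,  0.03,  0.04,  0.05,  0.06,  0.07,
        0.08,  0.09]))
{'c': array([ 645. , -247.7]), 'size': array([39.2, 60.5]), 'a': 84.6, 'mc': array([ 645.1, -247.6]), 'pca': np.float64(83.8), 'L': array([40.5, 60.6])}
```

View pics/t2c.png

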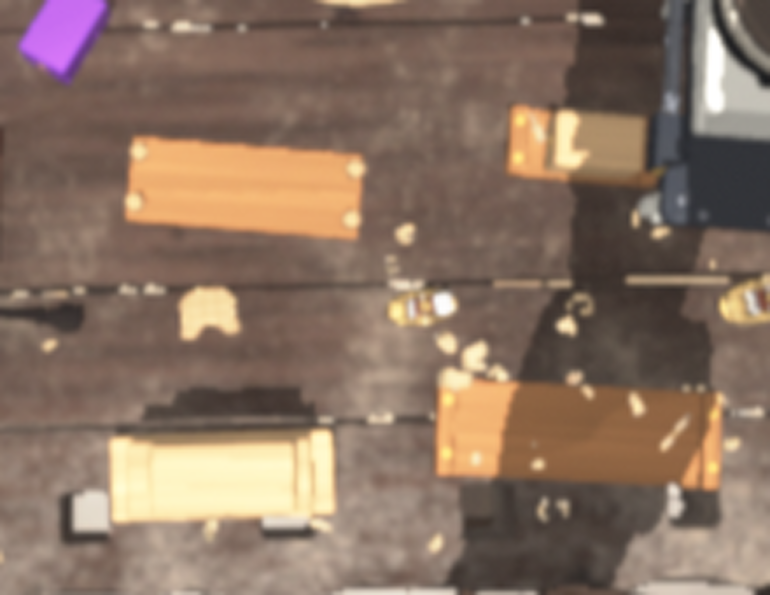

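D lies in the short rest at crop (595,140), perhaps a few mm off across the width. I'll measure it more closely with the wrist camera.

move_arm:
  series:
    - [-0.04,-0.107,0.147,0,0,0.1]
    - [-0.04,-0.107,0.147,0,0,0.1]
    - [-0.04,-0.107,0.147,0,0,0.1]
    - [-0.04,-0.107,0.147,0,0,0.1]

```text
clock: 8.35
position: [0.6188, -0.3354, 0.3262]
ee_rot: [2.223, 2.209, 0.0]
force: [0.8, 0.5, 0.7]
width: 0.747
gripper_force: 0.0
```

Run:
```python
from h import *
im,d,s=still('w5.png');st();np.savez('/tmp/w5',im=im,d=d,p=s['position'],r=s['ee_rot'])
W=cloud('wrist',d,s);Z=W[...,2];ok=np.zeros_like(Z,bool);ok[:225]=1
R=ok&(abs(W[...,0]-.65)<.05)&(abs(W[...,1]+.25)<.07)
print('D',fit('wrist',R&(Z>.036)&(Z<.06),.046,s),np.nanmedian(Z[R&(Z>.036)]))
print('short',fit('wrist',R&(brown(im)|(Z>.03)),.008,s))
L=ok&(abs(W[...,0]-.45)<.06)&(abs(W[...,1]+.235)<.12)
print('long',fit('wrist',L&brown(im),.008,s))
v,u=np.where(R);print(u.min(),u.max(),v.min(),v.max())
c=im[max(v.min()-20,0):v.max()+20,u.min()-20:u.max()+20];print(c.shape);cv2.imwrite('pics/w5c.png',cv2.resize(c,None,fx=4,fy=4,interpolation=2)[...,::-1])
print(np.round((lambda M:M)(np.array(calibration('wrist')['mount'])),3))
```

```text
t 8.6 pos [ 0.6191 -0.3283  0.3195] close dir 0.11 tilt 3.139 F [ 1.   0.2 -0.4] w mm 69.2 gf 0.0 j7 0.27
D {'c': array([ 648.2, -250.8]), 'size': array([37.9, 59.7]), 'a': 84.0, 'mc': array([ 648.2, -250.3]), 'pca': np.float64(83.7), 'L': array([38.9, 60.2])} 0.04680329346699541
short {'c': array([ 650.9, -247.1]), 'size': array([ 50.4, 107.6]), 'a': 83.8, 'mc': array([ 651.3, -244.9]), 'pca': np.float64(84.1), 'L': array([ 51.2, 107.2])}
long {'c': array([ 449.1, -232.4]), 'size': array([ 70.7, 197.5]), 'a': 85.8, 'mc': array([ 448.5, -226.9]), 'pca': np.float64(86.1), 'L': array([ 70.2, 194.9])}
244 329 45 224
(219, 125, 3)
[[ 0.    -0.964 -0.267  0.072]
 [ 1.     0.     0.001 -0.001]
 [-0.001 -0.267  0.964 -0.159]
 [ 0.     0.     0.     1.   ]]
```

View pics/w5c.png

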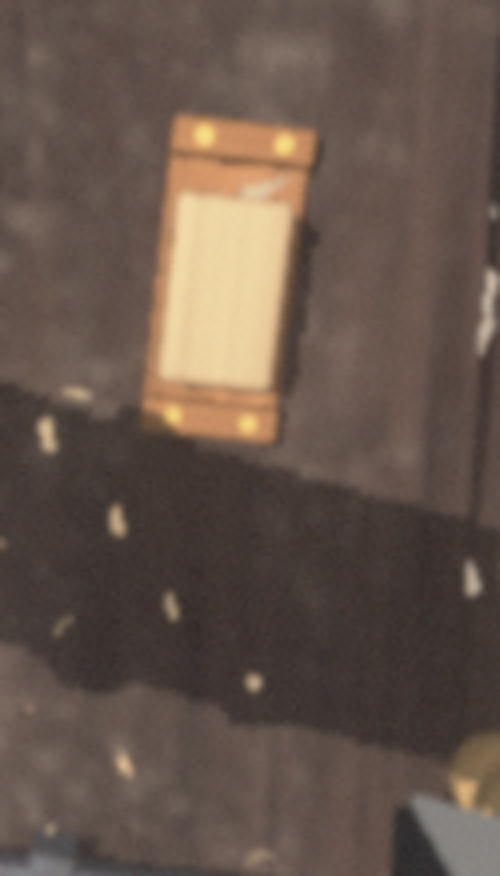

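D sits inside the cleats and is centred within about 2–3 mm; I may revisit that later. Now a fresh look at the stack for C.

move_arm:
  series:
    - [-0.256,0.371,0.053,0,0,0]
    - [-0.256,0.371,0.053,0,0,0]
    - [-0.256,0.371,0.053,0,0,0]
    - [-0.256,0.371,0.053,0,0,0]
    - [-0.256,0.371,0.053,0,0,0]

```text
clock: 9.1
position: [0.4764, -0.1229, 0.3495]
ee_rot: [-2.218, -2.222, 0.001]
force: [-0.7, 0.6, 0.5]
width: 0.75
gripper_force: 0.0
```

move_arm:
  series:
    - [-0.07,0.1,0.014,0,0,0]
    - [-0.07,0.1,0.014,0,0,0]
    - [-0.07,0.1,0.014,0,0,0]
  claw: 1

```text
clock: 9.4
position: [0.4229, -0.0446, 0.3614]
ee_rot: [2.212, 2.231, -0.0]
force: [-0.4, 0.3, -0.8]
width: 0.959
gripper_force: 0.0
```

```bash
cat >> h.py <<'E'
def lay(s,im,d,cx,cy,z,hx=.06,hy=.1):
    "fit blob of points within 8 mm of height z near (cx,cy)"
    W=cloud('wrist',d,s);Z=W[...,2];R=(abs(W[...,0]-cx)<hx)&(abs(W[...,1]-cy)<hy)&(abs(Z-z)<.008)
    R[228:]=0
    print('z',z,round(float(np.nanmedian(Z[R])),4),fit('wrist',R,z,s))
E
python3 - <<'E'
from h import *
im,d,s=still('w6.png');st();np.savez('/tmp/w6',im=im,d=d,p=s['position'],r=s['ee_rot'])
for z in(.114,.076,.038): lay(s,im,d,.427,.014,z)
lay(s,im,d,.4417,.2375,.004,.08,.08)
print('cradle',fit('wrist',brown(im)&(np.hypot(cloud('wrist',d,s)[...,0]-.627,.5*cloud('wrist',d,s)[...,1])<.07)&(np.arange(384)[:,None]<228),.008,s))
E
```

```text
t 9.7 pos [ 0.4259 -0.0512  0.3602] close dir -0.06 tilt 3.14 F [ 0.8 -0.5 -0.6] w mm 91.8 gf 0.0 j7 -0.03
z 0.114 0.1148 {'c': array([429.4,  11.4]), 'size': array([43.7, 88.7]), 'a': 89.7, 'mc': array([429.6,  12.9]), 'pca': np.float64(90.1), 'L': array([44.3, 88.8])}
z 0.076 0.0767 {'c': array([427.4,  14.3]), 'size': array([ 49.6, 118.3]), 'a': 90.0, 'mc': array([427.3,  16.5]), 'pca': np.float64(90.0), 'L': array([ 50.6, 119. ])}
z 0.038 0.0387 {'c': array([430.2, -56. ]), 'size': array([20.3, 57.1]), 'a': 12.5, 'mc': array([432. , -53.7]), 'pca': np.float64(7.9), 'L': array([18.6, 54.4])}
z 0.004 0.0007 {'c': array([411.2, 159.2]), 'size': array([ 5.1, 98.3]), 'a': 180.0, 'mc': array([411.5, 159.2]), 'pca': np.float64(179.9), 'L': array([ 6.2, 99.4])}
cradle {'c': array([626.8,  -6.6]), 'size': array([ 62.6, 162.6]), 'a': 84.3, 'mc': array([626.5,  -2.6]), 'pca': np.float64(84.2), 'L': array([ 62.7, 159.5])}
```

C: 44x89 mm at (0.4294, 0.0115), yaw 90°. Approaching.

move_arm:
  series:
    - [0.005,0.084,-0.06,0,0,0]
    - [0.005,0.084,-0.12,0,0,0]
    - [0.005,0.084,-0.18,0,0,0]
    - [0.005,0.084,-0.24,0,0,0]
    - [0.005,0.084,-0.267,0,0,0]

```text
clock: 10.2
position: [0.4273, 0.0121, 0.1566]
ee_rot: [-2.218, -2.218, 0.005]
force: [0.4, -0.3, 0.6]
width: 1.003
gripper_force: 0.0
```

move_arm:
  series:
    - [0,0,-0.04,0,0,0]
    - [0,0,-0.073,0,0,0]
    - [0,0,-0.073,0,0,0]
    - [0,0,-0.073,0,0,0]
    - [0,0,-0.073,0,0,0]

```text
clock: 10.7
position: [0.4304, 0.0126, 0.1069]
ee_rot: [2.221, 2.22, 0.002]
force: [0.4, 0.2, 1.0]
width: 1.001
gripper_force: 0.0
```

```bash
python3 -c "
from h import *;st()"
```

```text
t 10.7 pos [0.4304 0.0126 0.1069] close dir -0.02 tilt 3.141 F [0.4 0.2 1. ] w mm 92.1 gf 0.0 j7 -0.44
```

move_arm:
  series:
    - [-0.0015,-0.0015,-0.03,0,0,0]
    - [-0.0015,-0.0015,-0.03,0,0,0]
    - [-0.0015,-0.0015,-0.03,0,0,0]
    - [-0.0015,-0.0015,-0.03,0,0,0]

```text
clock: 11.1
position: [0.429, 0.0116, 0.0846]
ee_rot: [2.221, 2.221, 0.002]
force: [0.4, -0.3, 0.0]
width: 1.003
gripper_force: 0.0
```

move_arm:
  series:
    - [0,0,0,0,0,0]
    - [0,0,0,0,0,0]
    - [0,0,0,0,0,0]
    - [0,0,0,0,0,0]
    - [0,0,0,0,0,0]
  claw: -1

```text
clock: 11.6
position: [0.4283, 0.0115, 0.0835]
ee_rot: [2.221, 2.222, 0.0]
force: [0.3, 0.2, 0.4]
width: 0.616
gripper_force: 0.0
```

move_arm:
  series:
    - [0,0,0,0,0,0]
    - [0,0,0,0,0,0]
    - [0,0,0,0,0,0]

```text
clock: 11.9
position: [0.4283, 0.0115, 0.0834]
ee_rot: [2.221, 2.222, 0.0]
force: [0.7, 0.7, -0.3]
width: 0.478
gripper_force: 20.0
```

```bash
python3 -c "
from h import *;st()"
```

```text
t 11.9 pos [0.4283 0.0115 0.0834] close dir 0.01 tilt 3.142 F [ 0.7  0.7 -0.3] w mm 44.0 gf 20.0 j7 -0.48
```

move_arm:
  series:
    - [0,0,0.04,0,0,0]
    - [0,0.02,0.08,0,0,0]
    - [0.016,0.08,0.08,0,0,0]
    - [0.016,0.146,0.08,0,0,0]
    - [0.016,0.21,0.08,0,0,0]

```text
clock: 12.4
position: [0.4404, 0.1703, 0.1437]
ee_rot: [2.223, 2.219, 0.001]
force: [2.4, 0.0, -2.0]
width: 0.478
gripper_force: 20.0
```

move_arm:
  series:
    - [0,0.06,0,0,0,0]
    - [0,0.088,-0.06,0,0,0]
    - [0,0.088,-0.11,0,0,0]
    - [0,0.088,-0.15,0,0,0]
    - [0,0.088,-0.15,0,0,0]

```text
clock: 12.9
position: [0.4376, 0.2335, 0.0276]
ee_rot: [-2.219, -2.221, 0.011]
force: [-0.8, -1.2, -1.7]
width: 0.478
gripper_force: 20.0
```

```bash
python3 -c "
from h import *;get_image('top');get_image('top');get_image('top');st()"
```

```text
t 13.05 pos [0.4407 0.2354 0.032 ] close dir 0.01 tilt 3.141 F [-0.2 -0.  -1.6] w mm 44.0 gf 20.0 j7 -1.04
```

move_arm:
  series:
    - [0,0,-0.015,0,0,0]
    - [0,0,-0.022,0,0,0]
    - [0,0,-0.028,0,0,0]
    - [0,0,-0.028,0,0,0]

```text
clock: 13.45
position: [0.4406, 0.235, 0.0101]
ee_rot: [2.221, 2.221, 0.001]
force: [0.1, -1.1, -0.8]
width: 0.481
gripper_force: 20.0
```

```bash
python3 -c "
from h import *;get_image('top');get_image('top');st()"
```

```text
t 13.55 pos [0.4406 0.235  0.0101] close dir -0.0 tilt 3.141 F [ 0.7 -1.6  1.4] w mm 44.1 gf 20.0 j7 -1.07
```

move_arm:
  series:
    - [0,0,-0.001,0,0,0]
    - [0,0,-0.001,0,0,0]
    - [0,0,-0.001,0,0,0]
    - [0,0,-0.001,0,0,0]
    - [0,0,-0.001,0,0,0]
  claw: 1

```text
clock: 14.05
position: [0.4402, 0.235, 0.0092]
ee_rot: [2.221, 2.222, 0.0]
force: [-0.1, -0.1, 0.8]
width: 0.863
gripper_force: 0.0
```

move_arm:
  series:
    - [0,0,0.04,0,0,0]
    - [0,0,0.1,0,0,0]
    - [0,-0.05,0.15,0,0,0]
    - [0,-0.09,0.2,0,0,0]
    - [0,-0.14,0.25,0,0,0]

```text
clock: 14.55
position: [0.4399, 0.1323, 0.1955]
ee_rot: [-2.22, -2.223, -0.001]
force: [1.8, -1.2, 0.8]
width: 0.997
gripper_force: 0.0
```

move_arm:
  series:
    - [-0.019,-0.24,0.215,0,0,0]
    - [-0.019,-0.24,0.215,0,0,0]
    - [-0.019,-0.24,0.215,0,0,0]
    - [-0.019,-0.24,0.215,0,0,0]
    - [-0.019,-0.24,0.215,0,0,0]

```text
clock: 15.05
position: [0.4255, -0.0491, 0.357]
ee_rot: [2.221, 2.219, 0.001]
force: [1.3, -0.2, 0.1]
width: 1.0
gripper_force: 0.0
```

Run:
```python
from h import *
im,d,s=still('w7.png');st();np.savez('/tmp/w7',im=im,d=d,p=s['position'],r=s['ee_rot'])
for z in(.076,.038): lay(s,im,d,.427,.014,z)
```

```text
t 15.4 pos [ 0.4255 -0.0459  0.3541] close dir 0.14 tilt 3.14 F [-0.8 -0.5  0.2] w mm 92.1 gf 0.0 j7 -0.05
z 0.076 0.0769 {'c': array([427.9,  13.8]), 'size': array([ 49.5, 119.3]), 'a': 89.3, 'mc': array([427.7,  15.9]), 'pca': np.float64(89.5), 'L': array([ 50.3, 119.5])}
z 0.038 0.0385 {'c': array([426.8,  51.1]), 'size': array([55.3, 70.4]), 'a': 90.1, 'mc': array([420.1,  62.7]), 'pca': np.float64(53.0), 'L': array([39.5, 66.4])}
```

B: 50x119 mm at (0.428, 0.014). Approaching.

move_arm:
  series:
    - [0.003,0.04,-0.05,0,0,-0.012]
    - [0.003,0.08,-0.11,0,0,-0.012]
    - [0.003,0.08,-0.17,0,0,-0.012]
    - [0.003,0.08,-0.23,0,0,-0.012]
    - [0.003,0.08,-0.29,0,0,-0.012]

```text
clock: 15.9
position: [0.4272, 0.0145, 0.1354]
ee_rot: [-2.231, -2.21, 0.0]
force: [1.6, -0.2, 0.2]
width: 0.998
gripper_force: 0.0
```

move_arm:
  series:
    - [0,0,-0.05,0,0,0]
    - [0,0,-0.085,0,0,0]
    - [0,0,-0.085,0,0,0]
    - [0,0,-0.085,0,0,0]
    - [0,0,-0.085,0,0,0]

```text
clock: 16.4
position: [0.429, 0.0135, 0.075]
ee_rot: [2.233, 2.208, 0.002]
force: [0.3, -1.0, -0.3]
width: 0.997
gripper_force: 0.0
```

```bash
python3 -c "
from h import *;get_image('top');st()"
```

```text
t 16.45 pos [0.4292 0.0133 0.0751] close dir -0.69 tilt 3.14 F [0.  1.  0.4] w mm 91.8 gf 0.0 j7 -0.52
```

move_arm:
  series:
    - [-0.0015,0.001,-0.037,0,0,0]
    - [-0.0015,0.001,-0.037,0,0,0]
    - [-0.0015,0.001,-0.037,0,0,0]
    - [-0.0015,0.001,-0.037,0,0,0]

```text
clock: 16.85
position: [0.4278, 0.0137, 0.0472]
ee_rot: [2.234, 2.207, 0.002]
force: [-0.4, 0.1, -0.1]
width: 1.003
gripper_force: 0.0
```

move_arm:
  series:
    - [0,0,0,0,0,0]
    - [0,0,0,0,0,0]
    - [0,0,0,0,0,0]
    - [0,0,0,0,0,0]
    - [0,0,0,0,0,0]
  claw: -1

```text
clock: 17.35
position: [0.4271, 0.0136, 0.0461]
ee_rot: [2.235, 2.208, -0.0]
force: [-0.7, -0.6, -0.2]
width: 0.614
gripper_force: 0.0
```

move_arm:
  series:
    - [0,0,0,0,0,0]
    - [0,0,0,0,0,0]
    - [0,0,0,0,0,0]

```text
clock: 17.65
position: [0.4271, 0.0136, 0.0461]
ee_rot: [2.235, 2.208, 0.0]
force: [-0.1, 0.0, 0.7]
width: 0.542
gripper_force: 20.0
```

```bash
python3 -c "
from h import *;st()"
```

```text
t 17.65 pos [0.4271 0.0136 0.0461] close dir -0.71 tilt 3.142 F [-0.1  0.   0.7] w mm 49.9 gf 20.0 j7 -0.58
```

move_arm:
  series:
    - [0,0,0.05,0,0,0]
    - [0,0,0.107,0,0,0]
    - [0.06,-0.02,0.107,0,0,-0.087]
    - [0.12,-0.0275,0.107,0,0,-0.087]
    - [0.18,-0.0275,0.107,0,0,-0.087]

```text
clock: 18.15
position: [0.5635, -0.0091, 0.1267]
ee_rot: [2.335, 2.1, -0.001]
force: [1.6, 0.2, -1.1]
width: 0.543
gripper_force: 20.0
```

move_arm:
  series:
    - [0.06,0,0,0,0,0]
    - [0.087,0,0,0,0,0]
    - [0.087,0,-0.06,0,0,0]
    - [0.087,0,-0.11,0,0,0]
    - [0.087,0,-0.11,0,0,0]

```text
clock: 18.65
position: [0.623, -0.0078, 0.0383]
ee_rot: [-2.328, -2.1, 0.013]
force: [-0.8, -0.2, -3.2]
width: 0.547
gripper_force: 20.0
```

```bash
python3 -c "
from h import *
for _ in range(4): get_image('top')
st()"
```

```text
t 18.85 pos [ 0.6287 -0.0067  0.0459] close dir -5.93 tilt 3.14 F [ 0.6  0.6 -2.2] w mm 49.7 gf 20.0 j7 -0.52
```

move_arm:
  series:
    - [0,0,-0.02,0,0,0]
    - [0,0,-0.033,0,0,0]
    - [0,0,-0.036,0,0,0]
    - [0,0,-0.036,0,0,0]
    - [0,0,-0.036,0,0,0]

```text
clock: 19.35
position: [0.6274, -0.007, 0.0167]
ee_rot: [-2.333, -2.104, -0.0]
force: [-0.3, 0.2, -2.0]
width: 0.54
gripper_force: 20.0
```

```bash
python3 -c "
from h import *
for _ in range(3): get_image('top')
st()"
```

```text
t 19.5 pos [ 0.6274 -0.007   0.0169] close dir -5.93 tilt 3.141 F [-1.  -0.1 -1.9] w mm 50.2 gf 20.0 j7 -0.54
```

Excellent: (0.6274, -0.007). I'll lower the last fraction of a millimetre, release, and go back to view A.

move_arm:
  series:
    - [0,0,-0.0015,0,0,0]
    - [0,0,-0.0015,0,0,0]

```text
clock: 19.7
position: [0.6276, -0.007, 0.0161]
ee_rot: [2.333, 2.103, 0.001]
force: [-1.2, -0.4, 3.0]
width: 0.542
gripper_force: 20.0
```

move_arm:
  series:
    - [0,0,0,0,0,0]
    - [0,0,0,0,0,0]
    - [0,0,0,0,0,0]
    - [0,0,0,0,0,0]
    - [0,0,0,0,0,0]
  claw: 1

```text
clock: 20.2
position: [0.6274, -0.007, 0.0156]
ee_rot: [2.333, 2.103, 0.0]
force: [0.5, -0.7, -0.7]
width: 0.929
gripper_force: 0.0
```

move_arm:
  series:
    - [0,0,0.04,0,0,0]
    - [0,0,0.1,0,0,0]
    - [0,0,0.16,0,0,0]
    - [-0.04,-0.02,0.21,0,0,0]
    - [-0.08,-0.04,0.26,0,0,0.1]

```text
clock: 20.7
position: [0.5674, -0.0365, 0.2118]
ee_rot: [2.218, 2.224, 0.001]
force: [0.7, -0.3, 0.6]
width: 1.001
gripper_force: 0.0
```

move_arm:
  series:
    - [-0.11,-0.06,0.17,0,0,0]
    - [-0.11,-0.06,0.17,0,0,0]
    - [-0.11,-0.06,0.17,0,0,0]
    - [-0.11,-0.06,0.17,0,0,0]

```text
clock: 21.1
position: [0.4848, -0.0833, 0.3425]
ee_rot: [2.218, 2.216, 0.004]
force: [0.1, -0.7, 0.0]
width: 0.998
gripper_force: 0.0
```

Run:
```python
from h import *
im,d,s=still('w8.png');st();np.savez('/tmp/w8',im=im,d=d,p=s['position'],r=s['ee_rot'])
lay(s,im,d,.427,.014,.038); lay(s,im,d,.627,-.007,.046)
W=cloud('wrist',d,s);Z=W[...,2]
R=(abs(W[...,0]-.627)<.06)&(abs(W[...,1]+.007)<.11)&(np.arange(384)[:,None]<228)
print('cradle',fit('wrist',R&(brown(im)|(Z>.035)),.008,s))
```

```text
t 21.45 pos [ 0.4852 -0.0813  0.3362] close dir 0.14 tilt 3.139 F [-0.1  0.1 -0.3] w mm 91.8 gf 0.0 j7 -0.06
z 0.038 0.0389 {'c': array([428.2,  11.7]), 'size': array([ 56.1, 149. ]), 'a': 90.8, 'mc': array([428.1,  15.1]), 'pca': np.float64(90.9), 'L': array([ 57.2, 149. ])}
z 0.046 0.047 {'c': array([626. ,  -6.4]), 'size': array([ 51.4, 119.4]), 'a': 84.5, 'mc': array([626.2,  -4.2]), 'pca': np.float64(84.4), 'L': array([ 52.4, 119.6])}
cradle {'c': array([630.8,  -8. ]), 'size': array([ 69.9, 164.8]), 'a': 84.3, 'mc': array([630.4,  -4.3]), 'pca': np.float64(84.2), 'L': array([ 69.9, 161.9])}
```

View pics/w8.png

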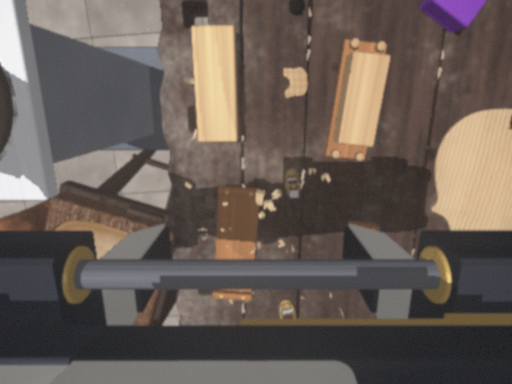

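B lies in the cradle between its dowels at (365,95), and A is alone at (215,83). Before gripping A, I'll check the height of the grey squares beside it.

Run:
```python
from h import *
for n in('w8','w3'):
    z=np.load(f'/tmp/{n}.npz');s=dict(position=z['p'],ee_rot=z['r']);W=cloud('wrist',z['d'],s).reshape(-1,3)
    for x0,x1 in((.37,.395),(.462,.49)):
        R=(W[:,0]>x0)&(W[:,0]<x1)&(abs(W[:,1]-.012)<.03);print(n,x0,R.sum(),np.round(np.percentile(W[R,2],[1,50,90,99]),4) if R.any() else '')
```

```text
w8 0.37 683 [-0.0036  0.001   0.0027  0.0172]
w8 0.462 729 [-0.0013  0.0009  0.0021  0.003 ]
w3 0.37 190 [-0.0018  0.0007  0.002   0.0031]
w3 0.462 12160 [1.000e-04 4.710e-01 4.789e-01 4.811e-01]
```

move_arm:
  series:
    - [-0.02,0.04,-0.04,0,0,0.012]
    - [-0.05,0.08,-0.08,0,0,0.012]
    - [-0.076,0.124,-0.13,0,0,0.012]
    - [-0.076,0.124,-0.19,0,0,0.012]
    - [-0.076,0.124,-0.25,0,0,0.012]

```text
clock: 21.95
position: [0.4274, 0.0128, 0.1483]
ee_rot: [-2.202, -2.24, -0.001]
force: [1.1, 0.2, -0.4]
width: 0.998
gripper_force: 0.0
```

move_arm:
  series:
    - [0,0,-0.06,0,0,0]
    - [0,0,-0.12,0,0,0]
    - [0,0,-0.15,0,0,0]
    - [0,0,-0.15,0,0,0]
    - [0,0,-0.15,0,0,0]

```text
clock: 22.45
position: [0.4279, 0.0119, 0.0375]
ee_rot: [-2.203, -2.237, 0.001]
force: [-0.1, 0.6, 0.2]
width: 0.998
gripper_force: 0.0
```

```bash
python3 -c "
from h import *;get_image('top');get_image('top');st()"
```

```text
t 22.55 pos [0.4292 0.0116 0.0388] close dir 0.81 tilt 3.141 F [ 0.2  0.3 -0. ] w mm 92.3 gf 0.0 j7 -0.59
```

move_arm:
  series:
    - [-0.001,0,-0.015,0,0,0]
    - [-0.001,0,-0.028,0,0,0]
    - [-0.001,0,-0.035,0,0,0]
    - [-0.001,0,-0.035,0,0,0]

```text
clock: 22.95
position: [0.4269, 0.011, 0.0107]
ee_rot: [-2.205, -2.236, 0.002]
force: [-0.4, -0.3, 0.7]
width: 1.0
gripper_force: 0.0
```

move_arm:
  series:
    - [0,0,0,0,0,0]
    - [0,0,0,0,0,0]
    - [0,0,0,0,0,0]
    - [0,0,0,0,0,0]
    - [0,0,0,0,0,0]
  claw: -1
  squeeze: 25

```text
clock: 23.45
position: [0.4276, 0.0111, 0.0116]
ee_rot: [2.206, 2.236, 0.0]
force: [4.1, -0.1, -1.7]
width: 0.613
gripper_force: 1.2
```

move_arm:
  series:
    - [0,0,0,0,0,0]
    - [0,0,0,0,0,0]

```text
clock: 23.65
position: [0.4276, 0.0111, 0.0116]
ee_rot: [2.206, 2.236, 0.0]
force: [1.5, -1.0, 2.0]
width: 0.604
gripper_force: 25.0
```

```bash
python3 -c "
from h import *;st()"
```

```text
t 23.65 pos [0.4276 0.0111 0.0116] close dir 0.79 tilt 3.141 F [ 1.5 -1.   2. ] w mm 55.6 gf 25.0 j7 -0.64
```

move_arm:
  series:
    - [0,0,0.04,0,0,0]
    - [0,0,0.09,0,0,0]
    - [0.015,-0.06,0.09,0,0,-0.04]
    - [0.029,-0.12,0.09,0,0,-0.083]
    - [0.029,-0.18,0.09,0,0,-0.083]

```text
clock: 24.15
position: [0.4505, -0.1255, 0.0794]
ee_rot: [2.301, 2.137, 0.002]
force: [1.2, 0.4, -2.6]
width: 0.609
gripper_force: 25.0
```

move_arm:
  series:
    - [0,-0.06,0,0,0,0]
    - [0,-0.12,0,0,0,0]
    - [0,-0.149,0,0,0,0]
    - [0,-0.149,-0.02,0,0,0]
    - [0,-0.149,-0.04,0,0,0]

```text
clock: 24.65
position: [0.4487, -0.2369, 0.0483]
ee_rot: [2.304, 2.136, -0.0]
force: [0.4, 0.6, -3.1]
width: 0.608
gripper_force: 25.0
```

```bash
python3 -c "
from h import *
for _ in range(4): get_image('top')
st()"
```

```text
t 24.85 pos [ 0.4488 -0.2352  0.0488] close dir -4.17 tilt 3.14 F [-0.3 -0.7 -2.4] w mm 56.3 gf 25.0 j7 -0.08
```

move_arm:
  series:
    - [0.001,-0.001,-0.02,0,0,0]
    - [0.001,-0.001,-0.033,0,0,0]
    - [0.001,-0.001,-0.038,0,0,0]
    - [0.001,-0.001,-0.038,0,0,0]
    - [0.001,-0.001,-0.038,0,0,0]

```text
clock: 25.35
position: [0.4502, -0.2363, 0.0208]
ee_rot: [2.301, 2.139, 0.0]
force: [0.0, -0.5, -2.3]
width: 0.611
gripper_force: 25.0
```

```bash
python3 -c "
from h import *
for _ in range(3): get_image('top')
st()"
```

```text
t 25.5 pos [ 0.4503 -0.2364  0.0209] close dir -4.19 tilt 3.141 F [ 0.1  0.1 -3.8] w mm 55.9 gf 25.0 j7 -0.12
```

Not yet in contact; I'll lower 1.5 mm more, release, rise and inspect.

move_arm:
  series:
    - [-0.001,0,-0.001,0,0,0]
    - [-0.001,0,-0.002,0,0,0]
    - [-0.001,0,-0.002,0,0,0]

```text
clock: 25.8
position: [0.4493, -0.2365, 0.0196]
ee_rot: [2.301, 2.138, -0.0]
force: [-3.1, 0.2, 6.2]
width: 0.603
gripper_force: 25.0
```

move_arm:
  series:
    - [0,0,0,0,0,0]
    - [0,0,0,0,0,0]
    - [0,0,0,0,0,0]
    - [0,0,0,0,0,0]
    - [0,0,0,0,0,0]
  claw: 1

```text
clock: 26.3
position: [0.4493, -0.2363, 0.0189]
ee_rot: [2.301, 2.139, 0.0]
force: [0.4, -0.2, 0.5]
width: 0.98
gripper_force: 0.0
```

move_arm:
  series:
    - [0,0,0.04,0,0,0]
    - [0,0,0.1,0,0,0]
    - [0,-0.03,0.16,0,0,0]
    - [0,-0.06,0.21,0,0,0]
    - [0,-0.08,0.27,0,0,0]

```text
clock: 26.8
position: [0.4483, -0.2977, 0.2227]
ee_rot: [-2.302, -2.137, 0.001]
force: [0.9, -0.0, -1.2]
width: 1.0
gripper_force: 0.0
```

move_arm:
  series:
    - [0.1,-0.04,0.16,0,0,0.07]
    - [0.1,-0.04,0.16,0,0,0.07]
    - [0.1,-0.04,0.16,0,0,0.07]
    - [0.1,-0.04,0.16,0,0,0.07]

```text
clock: 27.2
position: [0.5284, -0.3274, 0.3464]
ee_rot: [2.216, 2.216, 0.006]
force: [2.1, -0.2, -0.3]
width: 1.001
gripper_force: 0.0
```

Run:
```python
from h import *
im,d,s=still('w9.png');st();np.savez('/tmp/w9',im=im,d=d,p=s['position'],r=s['ee_rot'])
lay(s,im,d,.449,-.236,.046,.06,.11); lay(s,im,d,.65,-.25,.046)
W=cloud('wrist',d,s);Z=W[...,2]
for n,x,y,h in(('long',.449,-.235,.12),('short',.65,-.25,.07)):
    R=(abs(W[...,0]-x)<.06)&(abs(W[...,1]-y)<h)&(np.arange(384)[:,None]<228)
    print(n,fit('wrist',R&(brown(im)|(Z>.03)),.008,s))
```

```text
t 27.5 pos [ 0.5231 -0.3261  0.3402] close dir 0.01 tilt 3.139 F [-0.9 -0.7 -0.3] w mm 92.1 gf 0.0 j7 0.26
z 0.046 0.0468 {'c': array([ 449.7, -235.7]), 'size': array([ 56.3, 149.3]), 'a': 85.8, 'mc': array([ 449.9, -232.4]), 'pca': np.float64(85.9), 'L': array([ 57.3, 149.4])}
z 0.046 0.0468 {'c': array([ 647.1, -250.7]), 'size': array([39.4, 59.7]), 'a': 84.0, 'mc': array([ 647.3, -250.1]), 'pca': np.float64(83.1), 'L': array([40. , 59.8])}
long {'c': array([ 448.4, -232.2]), 'size': array([ 70.9, 197.5]), 'a': 85.6, 'mc': array([ 448.4, -227. ]), 'pca': np.float64(86.1), 'L': array([ 70.4, 195. ])}
short {'c': array([ 652.4, -246.6]), 'size': array([ 53.8, 106.9]), 'a': 84.1, 'mc': array([ 652.4, -244.7]), 'pca': np.float64(84.0), 'L': array([ 54.3, 106.4])}
```

View pics/w9.png

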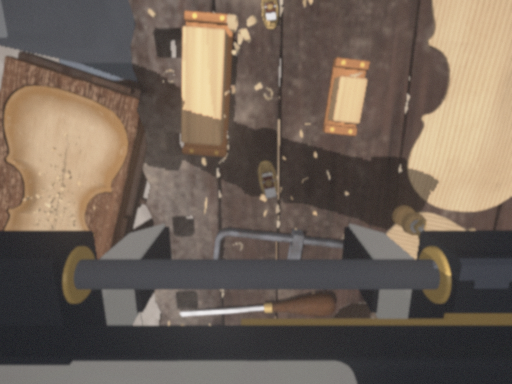

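A lies in the long rest between the cleats at (205,90). D at (348,98) sits about 2.5 mm to the −x side, so I'll regrip and shift it while the arm is near.

move_arm:
  series:
    - [0.05,0.03,-0.04,0,0,-0.1]
    - [0.1,0.06,-0.08,0,0,-0.1]
    - [0.15,0.09,-0.12,0,0,-0.1]
    - [0.168,0.101,-0.18,0,0,-0.1]
    - [0.168,0.101,-0.24,0,0,-0.1]
  claw: 0.6

```text
clock: 28.0
position: [0.6526, -0.2467, 0.16]
ee_rot: [2.33, 2.107, 0.005]
force: [0.2, -0.8, 0.0]
width: 0.801
gripper_force: 0.0
```

move_arm:
  series:
    - [0,0,-0.06,0,0,0]
    - [0,0,-0.12,0,0,0]
    - [0,0,-0.16,0,0,0]
    - [0,0,-0.16,0,0,0]
    - [0,0,-0.16,0,0,0]

```text
clock: 28.5
position: [0.6499, -0.2505, 0.0417]
ee_rot: [-2.334, -2.102, 0.0]
force: [0.7, 0.4, 0.2]
width: 0.799
gripper_force: 0.0
```

```bash
python3 -c "
from h import *
for _ in range(4): get_image('top')
st()"
```

```text
t 28.7 pos [ 0.6516 -0.2509  0.0439] close dir -6.0 tilt 3.139 F [-0.1  0.2 -0.3] w mm 73.6 gf 0.0 j7 -0.15
```

move_arm:
  series:
    - [0.001,0.001,-0.018,0,0,0]
    - [0.001,0.001,-0.033,0,0,0]
    - [0.001,0.001,-0.035,0,0,0]
    - [0.001,0.001,-0.035,0,0,0]
    - [0.001,0.001,-0.035,0,0,0]

```text
clock: 29.2
position: [0.6511, -0.2498, 0.0152]
ee_rot: [-2.334, -2.102, -0.0]
force: [0.8, -0.5, -0.5]
width: 0.802
gripper_force: 0.0
```

move_arm:
  series:
    - [0,0,0,0,0,0]
    - [0,0,0,0,0,0]
    - [0,0,0,0,0,0]
    - [0,0,0,0,0,0]
    - [0,0,0,0,0,0]
  claw: -1
  squeeze: 15

```text
clock: 29.7
position: [0.6509, -0.2499, 0.0153]
ee_rot: [-2.334, -2.102, 0.0]
force: [-1.3, -0.4, 1.6]
width: 0.414
gripper_force: 0.5
```

```bash
python3 -c "
from h import *
for _ in range(3): get_image('top')
st()"
```

```text
t 29.85 pos [ 0.6509 -0.2499  0.0153] close dir -5.99 tilt 3.142 F [-0.6 -0.3  0.6] w mm 37.8 gf 15.0 j7 -0.16
```

move_arm:
  series:
    - [0,0,0,0,0,0]
    - [0,0,0,0,0,0]
    - [0,0,0,0,0,0]
    - [0,0,0,0,0,0]
    - [0,0,0,0,0,0]
  claw: 0.7

```text
clock: 30.35
position: [0.651, -0.2499, 0.0152]
ee_rot: [2.334, 2.102, 0.0]
force: [0.4, -0.5, -0.7]
width: 0.799
gripper_force: 0.0
```

move_arm:
  series:
    - [0,0,0.04,0,0,0]
    - [0,0,0.1,0,0,0]
    - [0,0,0.16,0,0,0]
    - [0,0,0.2,0,0,0]

```text
clock: 30.75
position: [0.6521, -0.2498, 0.1689]
ee_rot: [2.332, 2.101, 0.003]
force: [1.2, 0.5, -0.3]
width: 0.851
gripper_force: 0.0
```

move_arm:
  series:
    - [-0.281,0.647,0,0,0,0.1]
    - [-0.281,0.647,0,0,0,0.1]
    - [-0.281,0.647,0,0,0,0.1]
    - [-0.281,0.647,0,0,0,0.1]
    - [-0.281,0.647,0,0,0,0.1]

```text
clock: 31.25
position: [0.5504, -0.019, 0.1655]
ee_rot: [2.221, 2.221, 0.001]
force: [0.8, 0.5, -0.3]
width: 0.854
gripper_force: 0.0
```

move_arm:
  series:
    - [-0.148,0.341,0,0,0,0]
    - [-0.148,0.341,0,0,0,0]
    - [-0.148,0.341,0,0,0,0]
    - [-0.148,0.341,0,0,0,0]
    - [-0.148,0.341,0,0,0,0]

```text
clock: 31.75
position: [0.4509, 0.2103, 0.1655]
ee_rot: [2.221, 2.221, 0.001]
force: [0.7, 0.9, 0.2]
width: 0.848
gripper_force: 0.0
```

```bash
python3 -c "
from h import *
for _ in range(5): im,d=get_image('top')
cv2.imwrite('pics/t3.png',im[...,::-1])
st()
W=cloud('top',d);Z=W[...,2];R=(abs(W[...,0]-.65)<.05)&(abs(W[...,1]+.25)<.07)
print('D',fit('top',R&(Z>.036)&(Z<.06),.046))
R=(abs(W[...,0]-.45)<.06)&(abs(W[...,1]+.235)<.12)
print('A',fit('top',R&(Z>.036)&(Z<.06),.046))
R=(abs(W[...,0]-.627)<.06)&(abs(W[...,1]+.007)<.1)
print('B',fit('top',R&(Z>.036)&(Z<.06),.046))
"
```

```text
t 32.0 pos [0.4519 0.2086 0.1652] close dir 0.05 tilt 3.141 F [-0.  -0.8  0.7] w mm 78.3 gf 0.0 j7 -0.85
D {'c': array([ 646.9, -247.8]), 'size': array([39.2, 60.6]), 'a': 84.3, 'mc': array([ 647. , -247.8]), 'pca': np.float64(84.8), 'L': array([40.7, 60.6])}
A {'c': array([ 446.9, -231.8]), 'size': array([ 55.8, 150.1]), 'a': 85.9, 'mc': array([ 446.8, -232.1]), 'pca': np.float64(85.6), 'L': array([ 57.8, 150.8])}
B {'c': array([623.8,  -4.6]), 'size': array([ 50.9, 119.5]), 'a': 84.6, 'mc': array([624.,  -5.]), 'pca': np.float64(84.5), 'L': array([ 52.3, 119.3])}
```

move_arm:
  series:
    - [-0.0155,0.035,-0.01,0,0,0]
    - [-0.0155,0.035,-0.06,0,0,0]
    - [-0.0155,0.035,-0.12,0,0,0]
    - [-0.0155,0.035,-0.16,0,0,0]
    - [-0.0155,0.035,-0.16,0,0,0]
  claw: 1

```text
clock: 32.5
position: [0.4389, 0.2317, 0.0418]
ee_rot: [-2.223, -2.218, 0.011]
force: [0.5, -0.6, -0.9]
width: 1.001
gripper_force: 0.0
```

```bash
python3 -c "
from h import *
for _ in range(5): im,d=get_image('top')
st()"
```

```text
t 32.75 pos [0.4417 0.2354 0.047 ] close dir -0.05 tilt 3.141 F [0.5 0.4 0. ] w mm 92.0 gf 0.0 j7 -1.07
```

move_arm:
  series:
    - [-0.001,0,-0.02,0,0,0]
    - [-0.001,0,-0.04,0,0,0]
    - [-0.001,0,-0.047,0,0,0]
    - [-0.001,0,-0.047,0,0,0]

```text
clock: 33.15
position: [0.4398, 0.235, 0.0104]
ee_rot: [2.221, 2.221, 0.001]
force: [0.8, 1.4, 0.7]
width: 1.003
gripper_force: 0.0
```

move_arm:
  series:
    - [0,0,0,0,0,0]
    - [0,0,0,0,0,0]
    - [0,0,0,0,0,0]
    - [0,0,0,0,0,0]
    - [0,0,0,0,0,0]
  claw: -1
  squeeze: 20

```text
clock: 33.65
position: [0.4396, 0.2351, 0.0101]
ee_rot: [2.221, 2.221, 0.0]
force: [0.4, -0.0, 0.8]
width: 0.614
gripper_force: 0.0
```

move_arm:
  series:
    - [0,0,0,0,0,0]
    - [0,0,0,0,0,0]
    - [0,0,0,0,0,0]

```text
clock: 33.95
position: [0.4395, 0.2351, 0.01]
ee_rot: [2.221, 2.222, 0.0]
force: [-0.2, -0.5, 0.5]
width: 0.483
gripper_force: 20.0
```

```bash
python3 -c "
from h import *
st()"
```

```text
t 33.95 pos [0.4395 0.2351 0.01  ] close dir 0.01 tilt 3.142 F [-0.2 -0.5  0.5] w mm 44.4 gf 20.0 j7 -1.12
```

move_arm:
  series:
    - [0,0,0.05,0,0,0]
    - [0,0,0.11,0,0,0]
    - [0,-0.06,0.133,0,0,0]
    - [0,-0.12,0.133,0,0,0]
    - [0,-0.18,0.133,0,0,0]

```text
clock: 34.45
position: [0.4396, 0.0987, 0.1104]
ee_rot: [2.219, 2.222, 0.002]
force: [0.6, -0.3, -2.1]
width: 0.481
gripper_force: 20.0
```

move_arm:
  series:
    - [0.003,-0.064,0,0,0,-0.07]
    - [0.006,-0.128,0,0,0,-0.07]
    - [0.009,-0.192,0,0,0,-0.07]
    - [0.012,-0.256,0,0,0,-0.07]
    - [0.0133,-0.32,0,0,0,-0.07]

```text
clock: 34.95
position: [0.4492, -0.142, 0.1098]
ee_rot: [2.301, 2.139, 0.0]
force: [1.8, -0.1, -0.7]
width: 0.478
gripper_force: 20.0
```

move_arm:
  series:
    - [0,-0.06,0,0,0,0]
    - [0,-0.11,0,0,0,0]
    - [0,-0.128,0,0,0,0]
    - [0,-0.128,-0.02,0,0,0]
    - [0,-0.128,-0.03,0,0,0]

```text
clock: 35.45
position: [0.4489, -0.2357, 0.0863]
ee_rot: [-2.301, -2.137, 0.0]
force: [-0.1, -0.4, -1.3]
width: 0.478
gripper_force: 20.0
```

```bash
python3 -c "
from h import *
for _ in range(5): im,d=get_image('top')
st()"
```

```text
t 35.7 pos [ 0.4498 -0.2351  0.0876] close dir -4.1 tilt 3.142 F [ 1.3  0.6 -0.8] w mm 44.1 gf 20.0 j7 -0.06
```

move_arm:
  series:
    - [0,-0.001,-0.02,0,0,0]
    - [0,-0.001,-0.038,0,0,0]
    - [0,-0.001,-0.044,0,0,0]
    - [0,-0.001,-0.044,0,0,0]
    - [0,-0.001,-0.044,0,0,0]

```text
clock: 36.2
position: [0.4497, -0.2366, 0.0544]
ee_rot: [2.301, 2.139, 0.0]
force: [-0.2, 0.1, -0.6]
width: 0.479
gripper_force: 20.0
```

```bash
python3 -c "
from h import *
for _ in range(3): im,d=get_image('top')
st()"
```

```text
t 36.35 pos [ 0.4498 -0.2368  0.0547] close dir -4.19 tilt 3.141 F [-0.3  0.1 -1.1] w mm 43.8 gf 20.0 j7 -0.1
```

Down in small steps until contact.

move_arm:
  series:
    - [0,0.001,-0.001,0,0,0]
    - [0,0.001,-0.002,0,0,0]
    - [0,0.001,-0.002,0,0,0]
    - [0,0.001,-0.002,0,0,0]

```text
clock: 36.75
position: [0.4494, -0.236, 0.0527]
ee_rot: [-2.301, -2.139, 0.0]
force: [0.5, 0.2, -0.4]
width: 0.477
gripper_force: 20.0
```

```bash
python3 -c "
from h import *
st()"
```

```text
t 36.75 pos [ 0.4494 -0.236   0.0527] close dir -4.19 tilt 3.142 F [ 0.5  0.2 -0.4] w mm 43.9 gf 20.0 j7 -0.11
```

move_arm:
  series:
    - [0,0,-0.001,0,0,0]
    - [0,0,-0.001,0,0,0]

```text
clock: 36.95
position: [0.4495, -0.236, 0.052]
ee_rot: [2.301, 2.139, 0.0]
force: [0.6, -0.5, -0.1]
width: 0.476
gripper_force: 20.0
```

move_arm:
  series:
    - [0,0,0,0,0,0]
    - [0,0,0,0,0,0]
    - [0,0,0,0,0,0]
    - [0,0,0,0,0,0]
    - [0,0,0,0,0,0]
  claw: 1

```text
clock: 37.45
position: [0.4495, -0.236, 0.052]
ee_rot: [2.301, 2.139, 0.0]
force: [1.0, 0.3, -0.1]
width: 0.862
gripper_force: 0.0
```

move_arm:
  series:
    - [0,0,0.04,0,0,0]
    - [0,0,0.1,0,0,0]
    - [0,-0.03,0.16,0,0,0]
    - [0,-0.06,0.21,0,0,0]
    - [0,-0.08,0.27,0,0,0]

```text
clock: 37.95
position: [0.4485, -0.2974, 0.2557]
ee_rot: [-2.302, -2.137, 0.001]
force: [0.8, -0.2, -1.0]
width: 1.002
gripper_force: 0.0
```

move_arm:
  series:
    - [0.08,-0.04,0.14,0,0,0.07]
    - [0.08,-0.04,0.14,0,0,0.07]
    - [0.08,-0.04,0.14,0,0,0.07]
    - [0.08,-0.04,0.14,0,0,0.07]

```text
clock: 38.35
position: [0.5119, -0.3267, 0.3623]
ee_rot: [2.218, 2.218, 0.004]
force: [-0.3, -0.5, -0.2]
width: 1.002
gripper_force: 0.0
```

Run:
```python
from h import *
im,d,s=still('w10.png');st()
lay(s,im,d,.449,-.236,.084,.06,.11);lay(s,im,d,.449,-.236,.046,.06,.11); lay(s,im,d,.65,-.25,.046)
t,_=grab('scene','s2.png');cv2.imwrite('pics/f.png',np.hstack([im[:230,100:420],cv2.resize(t[150:290,200:420],None,fx=1.643,fy=1.643)])[...,::-1])
```

```text
t 38.6 pos [ 0.5085 -0.3257  0.3582] close dir 0.01 tilt 3.14 F [ 0.8 -0.2 -1.1] w mm 92.0 gf 0.0 j7 0.27
z 0.084 0.0848 {'c': array([ 449.9, -236.1]), 'size': array([44.4, 89.6]), 'a': 85.9, 'mc': array([ 450.1, -234.8]), 'pca': np.float64(85.9), 'L': array([45.1, 89.9])}
z 0.046 0.0466 {'c': array([ 449.7, -235.7]), 'size': array([ 56.1, 149.4]), 'a': 85.8, 'mc': array([ 449.8, -232.5]), 'pca': np.float64(85.9), 'L': array([ 57.1, 149.5])}
z 0.046 0.0468 {'c': array([ 648.9, -251. ]), 'size': array([40. , 59.6]), 'a': 84.5, 'mc': array([ 649.2, -250.4]), 'pca': np.float64(84.0), 'L': array([40.2, 59.8])}
```

View pics/f.png

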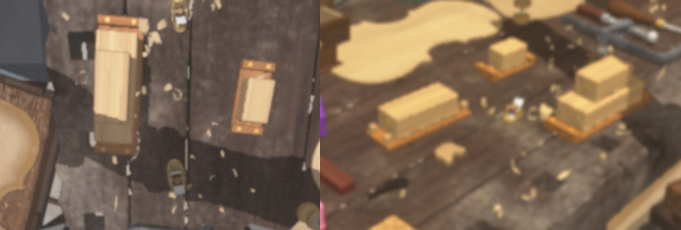

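The left half shows C centred on A at (118,75) and D in the short rest at (258,100). The right half shows B flat in the cradle at (420,110). C is within 0.5 mm and 0.1° of A, and everything is seated, so I'm handing the job in.

```bash
python3 -c "
from cell import ticket;print(ticket.sign_off())"
```

```text
the job is handed in; nothing more can be done
None
```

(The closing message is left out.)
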